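# Try two drive stems on a food processor and put them away

### The job

Two drive stems stand on the worktop; they look alike, but only one belongs to this food processor. Try both, one after the other, on its upright drive spindle without forcing them - one slides all the way home, the other sticks part way - and put each one away before you try the next: the one that fits goes upright, fully down, into the round well of the white accessory caddy, and the other into the cardboard box. Leave the two mills alone.

Things in the scene. Friction and masses are not known exactly. Their poses are not given: they have to be found in the camera images.
- stem_p: grey plastic drive stem, loose, 115 mm tall, 120 g: round tube 44 mm in diameter up to z 70, tapering to 34 mm at z 80, then a square head 26 x 26 mm (z 80 to 115) to hold it by. Closed on top; a bore 70 mm deep opens below, 28 mm wide in one stem and 21 mm in the other: only a trial shows which. Origin: centre of the underside, z up, x and y square to the head's faces
- stem_q: second drive stem, outwardly the same as stem_p in every size (see there); only the bore differs. Origin: centre of the underside, z up, x and y square to the head's faces
- processor: white motor base of a food processor without its bowl, fixed, 190 x 160 mm, deck 80 mm high, dial and keys on the front (-x). A steel drive spindle stands up in its middle, inside a low grey ring (132 mm across, 10 mm high). Origin: centre of the underside, straight below the spindle
- spindle_seat (a point): foot of the spindle: centre of the collar, 88 mm above the worktop, on which a fitting stem's underside rests; z up. The spindle rises 66 mm from here: 25 mm in diameter up to 32 mm, a cone from 32 to 36 mm, 17 mm in diameter above, chamfered tip. The stem with the 28 mm bore goes down to the collar; the other stops on the cone, its underside about 34 mm above this point
- caddy: white accessory caddy, fixed, a block 130 (x) x 180 (y) x 55 mm high with a round well at y = -45 mm and two upright steel slicing discs (120 mm across, tops 136 mm above the worktop) at y = +35 and +62 mm. Origin: centre of the underside
- caddy_well (a point): centre of the floor of the caddy's well. The well is round, 48 mm in diameter, 45 mm deep, with a 5 mm chamfer at its mouth; floor 10 mm and mouth 55 mm above the worktop; a stem stored in it stands on the floor. z up
- carton: open cardboard box, fixed, 150 (x) x 120 (y) mm outside, 55 mm high, walls and floor 4 mm, empty, its four flaps folded down outside (to 20 mm beyond the walls). Origin: centre of the underside
- pepper_mill: pepper mill, clear shaker with a grey cap, 44 mm in diameter, 90 mm tall, a bystander; origin: centre of the underside
- salt_mill: salt mill, clear shaker with a grey cap, 44 mm in diameter, 90 mm tall, a bystander; origin: centre of the underside

How it is judged:
By the outcome, as a careful person would: the job done as asked, in the order asked, and still so for the second after the job is handed in, with the robot touching nothing.
It also fails if it takes over 72 s, if anything falls off the work surface, if the arm or the gripper's body presses on something with over 40 N, if the wrist force passes 120 N, or if a joint passes its speed limit or range.

### The arm

A 6-joint arm with a two-finger parallel gripper is mounted at the origin on a cart in front of the work surface, level with it; the furniture and walls round the work are solid. World frame = base frame: x ahead of the robot, y to its left, z up, the work surface at z = 0. Lengths are in mm, angles in degrees, forces in N, time in s.
With the tool pointing down it reaches from about 375 to 900 mm from the base axis. Payload 3.1 kg.
Tool frame: the origin (TCP) lies on the centre line of the jaws, within the pads' length; the fingertips stand 8 mm ahead of it and the grasp point (between the pads) lies 11 mm behind it; z points along the fingers, x is the direction in which the jaws open and shut, and the axes are right-handed (so a half turn about z gives the same grasp; the last joint's range is limited). The gripper opens to 87 mm and grips with 3 to 60 N. Pads are 19 mm wide; open, the fingers measure 117 mm over their backs; the gripper's body (75 mm by 190 mm) begins 51 mm behind the grasp point.
Start: joints at [-80.243, 30.224, 82.088, -0, 67.689, -10.227], TCP at [213.628, -587.333, 230.548] pointing down, gripper open.
Joint ranges: [-176.69, 176.69], [-43.24, 126.21], [12.49, 139.97], [-82, 262], [0, 151.66], [-163.58, 163.58]. Speed limits (degrees/s): [159.86, 159.86, 180, 180, 180, 180].

### API

Orientations are given as [roll, pitch, yaw] about the fixed x, y, z axes, in that order (R = Rz(yaw) Ry(pitch) Rx(roll)).
In Python, from station import bot gives the robot as it stands. The module is installed in compiled form; this text tells all that it offers.
- The arm moves only by the tool arm_command, never from a script. Its argument "increments" is a list of rows, each a list of 2 entries, a list of its own where there are three numbers: the shift along the world's x, y, z in mm, then the turn about the world's z in rad. In form: [[[dx, dy, dz], roll], ...]. A call has 1 to 12 rows; each row is the pose to reach, as a shift and turn from the pose measured when the call began; what a row does not reach only later rows make up. A row lasts 1/10 s, in which the tool goes at most 50 mm and 8.59 degrees, less where a joint would pass 70% of its speed; a pose out of reach is approached as far as the arm can. A call with a gripper value outside its range is refused whole. "hand" is the closure, from 0 (fully open) to 1 (shut), set as the call begins (left out, the last holds). The fingers move at their own pace and stop on an object; the grip force is fixed at half the most. Time passes only in rows, so rows that repeat a pose let the fingers close. It gives the time, the measured TCP pose, the force and the opening at its end, in the units of the state.
- bot.observe(): the state, without advancing time (a new reading comes with each control period).
- bot.camera(name): name is "scene" or "top" or "wrist"; returns a dict with "img" (480x640x3 uint8, red, green, blue), "intrinsics" (3x3 intrinsics, pixels), "dist" ([k1, k2, p1, p2, k3] as OpenCV has them; the pictures are not rectified), "R" (3x3) and "t" (3): a world point X has camera coordinates R X + t. Camera axes: x right, y down, z forward; pixel columns grow to the right and rows downward; lengths in mm; the calibration is good to about 2 mm. A picture is of the moment at which its call begins. There is no depth.
- bot.finish_job(): hands the job in, once; it reports no verdict.
The state is a dict: "clock": time; "joint_pos": joint angles; "qvel": joint speeds; "tau": joint torques, N m; "eef_pos": TCP position; "orientation": TCP orientation; "force": force on the tool from outside, world axes, zero at the start; "ft_torque": the same for the moment, N m; "grip_width": opening from 0.0 (shut) to 1.0 (fully open).
Only numpy, scipy, OpenCV 4.12 (cv2) and the standard library are available. Lean on these libraries where they do the work, as an engineer would, in place of code of your own. Each camera call takes 0.05 s, during which the arm holds its last target. There are 200 camera calls.

## Working session

There is one attempt and no reset: what is moved stays moved. The work goes in short steps, Python scripts to look and compute and a tool call to move; the robot and the scene stay as the last step left them, time stands still between calls to the robot, and variables do not carry over. Pictures are saved under pics/ and viewed, about 8 in all and at most 12, crops included, and the job is handed in when it is done.

Besides the shell and the picture viewer there is one more tool, called after ">>>" as a command line: name --argument value ..., lists and objects as JSON in quotes. arm_command: Moves the arm, as the interface text tells. Its arguments: {"type":"object","properties":{"increments":{"type":"array"},"hand":{"type":"number"}},"required":["increments"]}

```bash
mkdir -p pics
cat > h.py <<'E'
import numpy as np, cv2
from station import bot
def snap(name,f):
    c=bot.camera(name); cv2.imwrite('pics/'+f,c['img'][:,:,::-1]); np.savez('pics/'+f+'.npz',**{k:np.array(c[k]) for k in c}); return c
def load(f): return dict(np.load('pics/'+f+'.npz'))
def w(c,uv,z):
    p=cv2.undistortPoints(np.array([[uv]],float),c['intrinsics'],c['dist'])[0,0]
    d=c['R'].T@np.array([p[0],p[1],1]); o=-c['R'].T@c['t']
    return (o+d*(z-o[2])/d[2]).round(1)
def px(c,X):
    return cv2.projectPoints(np.array([X],float),cv2.Rodrigues(c['R'])[0],c['t'],c['intrinsics'],c['dist'])[0].ravel().round(1)
E
python3 - <<'E'
from h import *
print(bot.observe())
for n in('top','scene'):
    c=snap(n,n+'0.png'); print(n,-c['R'].T@c['t'],c['R'].round(2).tolist())
E
```

```text
{'clock': 0.0, 'joint_pos': array([-8.02427554e+01,  3.02772400e+01,  8.21570743e+01, -1.90423351e-04,
        6.76884550e+01, -1.02255506e+01]), 'qvel': array([-0.01579391, -0.00643555, -0.05440812,  0.05786434, -0.07024151,
       -0.00042582]), 'tau': array([ 3.40261013e-04, -4.40043926e+01, -1.76590633e+01,  6.32942165e-02,
        5.82384481e-02, -1.87111405e-04]), 'eef_pos': array([ 213.5073416 , -586.63704141,  229.586301  ]), 'orientation': array([-1.79978379e+02,  1.20850596e-01, -7.00171095e+01]), 'force': array([ 0.37394815,  0.40974325, -0.37271271]), 'ft_torque': array([0.01659622, 0.03130097, 0.01336227]), 'grip_width': 1.002285287986684}
top [ 423.60182397  -10.72875211 1198.960496  ] [[0.01, -1.0, -0.0], [-1.0, -0.01, -0.06], [0.06, 0.0, -1.0]]
scene [  -8.67904966 1041.50506109  803.18403698] [[-0.89, -0.46, 0.02], [-0.26, 0.46, -0.85], [0.38, -0.76, -0.52]]
```

View pics/top0.png

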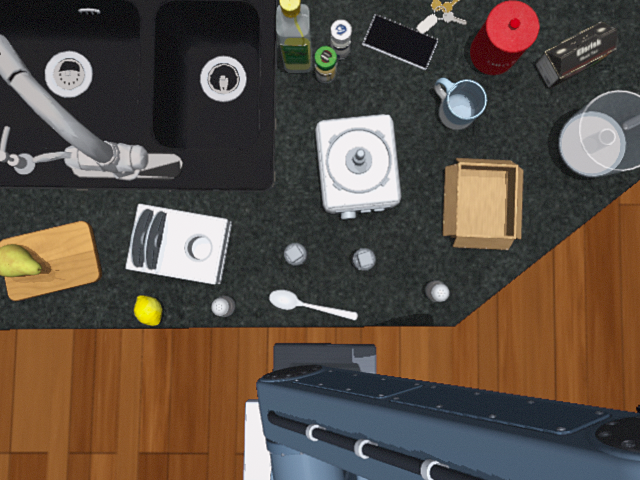

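View pics/scene0.png

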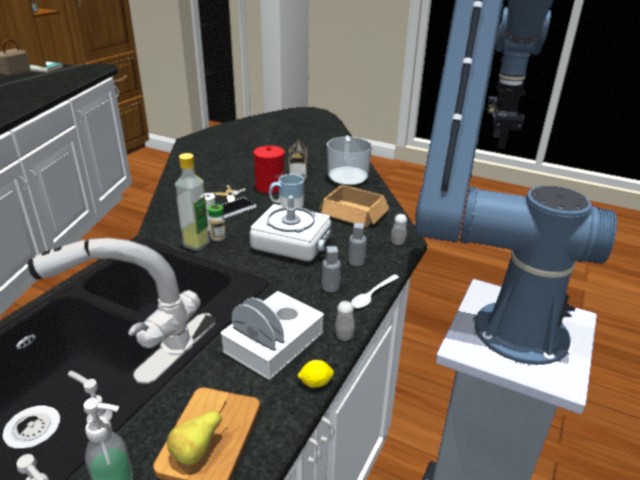

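Top view: stems at about (295,254) and (364,259), spindle tip (359,155), caddy well (200,247), carton (483,204), mills (222,306) and (437,291). I'll zoom in for the head angles.

Run:
```python
from h import *
c=load('top0.png')
im=c['img'][:,:,::-1]
a=cv2.resize(im[232:280,272:386],None,fx=7,fy=7,interpolation=cv2.INTER_CUBIC)
b=cv2.resize(im[108:220,310:406],None,fx=2.6,fy=2.6,interpolation=cv2.INTER_CUBIC)
d=cv2.resize(im[198:290,120:240],None,fx=2.6,fy=2.6,interpolation=cv2.INTER_CUBIC)
o=np.zeros((600,800,3),np.uint8); o[:336,:798]=a; h=min(264,b.shape[0]); o[336:,:b.shape[1]]=b[:264]; o[336:336+239,300:612]=d[:239]
cv2.imwrite('pics/z0.png',o)
for n,uv,z in(('A',(295,254),115),('B',(364,259),115),('sp',(359.5,155),154),('well',(200,247),55),('carton',(483,204),30),('m1',(222,306),90),('m2',(437,291),90)): print(n,w(c,uv,z))
```

```text
A [455.9  54.  115. ]
B [447.7 -78.8 115. ]
sp [641.4 -66.6 154. ]
well [470.  250.4  55. ]
carton [ 566.5 -330.7   30. ]
m1 [353.7 196.6  90. ]
m2 [ 387.2 -223.5   90. ]
```

View pics/z0.png

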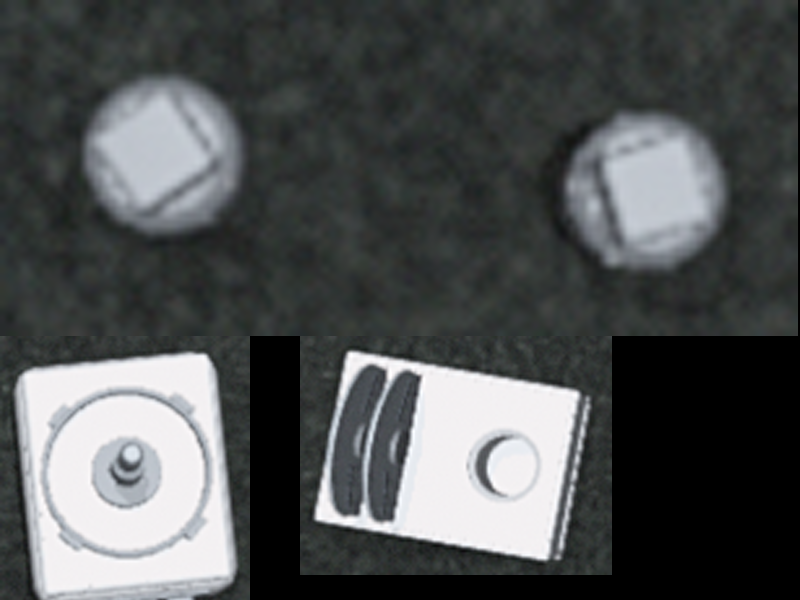

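Run:
```python
from h import *
c=load('top0.png')
for n,uv,z in(('A',(294.4,253.9),115),('B',(365.3,259.1),115),('sp',(360.4,152.6),154),('collar',(358.8,159.9),88),('well',(198.1,248),55)): print(n,w(c,uv,z))
```

```text
A [456.1  55.1 115. ]
B [447.5 -81.3 115. ]
sp [646.  -68.3 154. ]
collar [645.3 -68.8  88. ]
well [467.9 254.2  55. ]
```

>>> arm_command --increments '[[[0,0,70],0],[[40,80,70],0],[[60,130,70],0],[[80,180,70],0],[[100,230,70],0],[[120,280,70],0],[[140,330,70],0],[[160,370,70],-0.1],[[180,410,70],-0.1],[[200,450,70],-0.1],[[225,507,70],-0.1],[[225,507,70],-0.1]]'

```text
clock: 1.3
eef_pos: [436.1, -83.5, 299.6]
orientation: [-180.0, 0.1, -75.8]
force: [1.5, -0.9, 0.5]
grip_width: 0.999
```

Run:
```python
from h import *
c=snap('wrist','w1.png'); s=bot.observe(); print(s['eef_pos'],s['orientation'],-c['R'].T@c['t'], px(c,[447.5,-81.3,115]))
```

```text
[438.0929168  -76.17303812 299.65236353] [-179.75148982    0.44061778  -75.3934183 ] [506.31936761 -65.00137851 454.05763895] [320.  206.2]
```

View pics/w1.png

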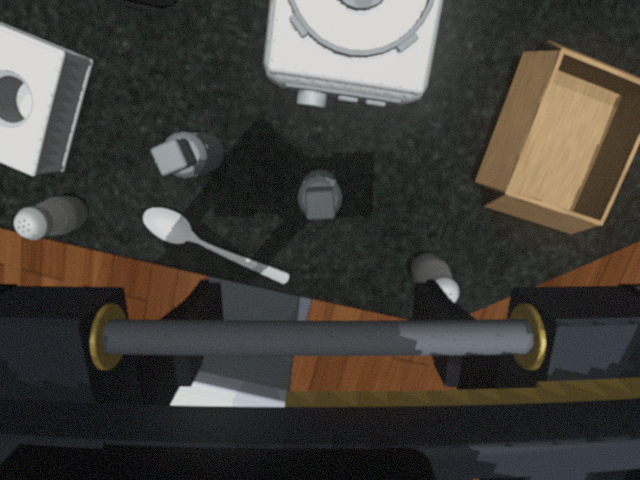

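Wrist view: B's head top is centred at about (320,204), against a prediction of (320,206). Its faces line up with the image axes, so the yaw is right. A's head is at about (170,157). The grasp needs nothing finer.

Run:
```python
from h import *
c=load('w1.png'); print(w(c,(320,203.5),115),w(c,(170,157),115))
cA=c['img'][100:260,100:420,::-1]; 
s=bot.observe(); print(s['eef_pos'],s['orientation'])
```

```text
[449.8 -80.7 115. ] [457.6  55.4 115. ]
[438.0929168  -76.17303812 299.65236353] [-179.75148982    0.44061778  -75.3934183 ]
```

>>> arm_command --increments '[[[11,-5,0],0],[[11,-5,-40],0],[[11,-5,-80],0],[[11,-5,-110],0],[[11,-5,-140],0],[[11,-5,-165],0],[[11,-5,-185],0],[[11,-5,-200],0],[[11,-5,-207],0],[[11,-5,-207],0],[[11,-5,-207],0]]'

```text
clock: 2.45
eef_pos: [449.6, -82.0, 92.9]
orientation: [-179.7, 0.4, -75.5]
force: [-0.4, -0.0, 0.4]
grip_width: 1.0
```

>>> arm_command --increments '[[[0,0,0],0],[[0,0,0],0],[[0,0,0],0],[[0,0,0],0],[[0,0,0],0],[[0,0,0],0],[[0,0,0],0],[[0,0,0],0]]' --hand 1

```text
clock: 3.25
eef_pos: [449.5, -82.0, 92.9]
orientation: [-179.7, 0.4, -75.5]
force: [-0.4, -0.4, -0.1]
grip_width: 0.358
```

>>> arm_command --increments '[[[0,0,0],0],[[0,0,0],0],[[0,0,0],0],[[0,0,0],0]]'

```text
clock: 3.65
eef_pos: [449.6, -82.1, 92.9]
orientation: [-179.7, 0.4, -75.5]
force: [0.5, -0.6, -0.5]
grip_width: 0.296
```

>>> arm_command --increments '[[[0,0,20],0],[[0,0,60],0],[[0,0,100],0],[[0,0,140],0],[[0,0,175],0],[[0,0,195],0],[[40,3,200],0],[[80,6,200],0],[[120,9,200],0],[[160,12,200],0],[[185,13,200],0],[[196,13,200],0]]'

```text
clock: 4.85
eef_pos: [647.1, -68.7, 291.5]
orientation: [-179.8, 0.4, -75.4]
force: [-0.8, 0.5, -2.6]
grip_width: 0.295
```

Run:
```python
from h import *
c=snap('wrist','w2.png'); d=snap('scene','s2.png'); s=bot.observe(); print(s['eef_pos'],s['orientation'],s['grip_width'],s['force'])
print(px(c,[645.5,-68.6,154]),px(c,[645.5,-68.6,88]),px(d,[645.5,-68.6,154]))
im=np.zeros((480,800,3),np.uint8); im[:,:440]=c['img'][:,100:540,::-1]
im[:,440:]=cv2.resize(d['img'][100:260,230:350,::-1],(360,480),interpolation=cv2.INTER_CUBIC); cv2.imwrite('pics/v2.png',im)
```

```text
[645.72346674 -68.96696457 291.60212019] [-179.81974787    0.45535439  -75.42505814] 0.2961290388816443 [-1.49467767 -0.16333857 -2.46147562]
[319.7 234.3] [319.9 217.2] [290.3 196.4]
```

View pics/v2.png

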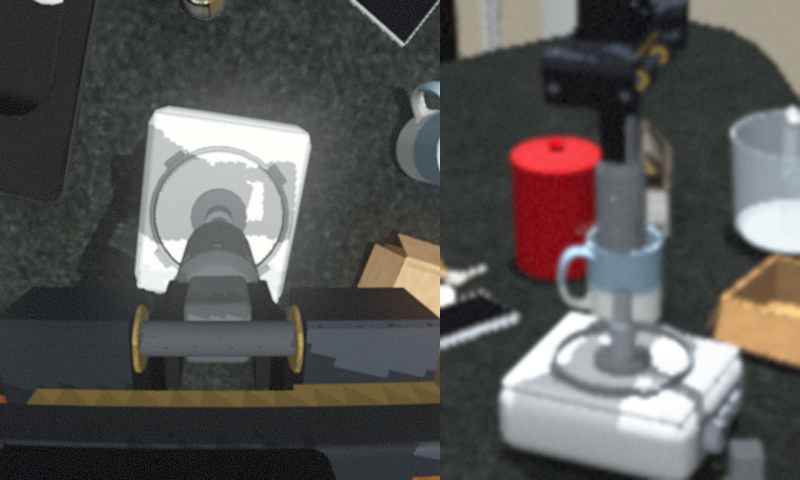

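Spindle base is at about (320,214) in the wrist view, and the scene view has it at column 290 against a prediction of 290.3. The stem is above it and upright. Lowering slowly.

>>> arm_command --increments '[[[0,0,-20],0],[[0,0,-32],0],[[0,0,-40],0],[[0,0,-46],0],[[0,0,-52],0],[[0,0,-58],0],[[0,0,-64],0],[[0,0,-69],0],[[0,0,-69],0]]'

```text
clock: 5.85
eef_pos: [645.7, -68.8, 221.8]
orientation: [-179.8, 0.5, -75.4]
force: [0.4, 0.1, -1.9]
grip_width: 0.297
```

>>> arm_command --increments '[[[0,0,-2],0],[[0,0,-4],0],[[0,0,-6],0],[[0,0,-8],0],[[0,0,-8],0]]'

```text
clock: 6.35
eef_pos: [646.9, -69.0, 214.6]
orientation: [-179.7, 0.4, -75.4]
force: [1.0, 0.3, 0.4]
grip_width: 0.298
```

>>> arm_command --increments '[[[0,0,-1],0],[[0,0,-2],0],[[0,0,-2],0]]'

```text
clock: 6.65
eef_pos: [647.4, -68.9, 214.2]
orientation: [-179.6, 0.4, -75.4]
force: [0.9, -0.0, 7.5]
grip_width: 0.298
```

Contact at an underside height of about 121 mm, close to the expected 122 mm stop. Before deciding, I'll rule out a misaligned wide bore with gentle sideways probing.

>>> arm_command --increments '[[[1,0,0],0],[[2,0,0],0],[[2,0,-1],0],[[2,0,-1],0]]'

```text
clock: 7.05
eef_pos: [648.7, -68.8, 214.2]
orientation: [-179.7, 0.4, -75.4]
force: [-2.5, 0.6, 7.5]
grip_width: 0.297
```

>>> arm_command --increments '[[[0,1,0],0],[[0,2,0],0],[[0,2,0],0]]'

```text
clock: 7.35
eef_pos: [648.6, -68.0, 214.2]
orientation: [-179.7, 0.3, -75.4]
force: [-2.0, -3.2, 2.8]
grip_width: 0.299
```

>>> arm_command --increments '[[[0,-2,0],0],[[0,-4,0],0],[[0,-4,0],0]]'

```text
clock: 7.65
eef_pos: [648.4, -69.6, 214.1]
orientation: [-179.7, 0.6, -75.5]
force: [-1.0, 5.8, 4.2]
grip_width: 0.297
```

>>> arm_command --increments '[[[-0.5,1,4],0],[[-0.5,1,8],0],[[-0.5,2,8],0],[[-0.5,3,8],0],[[-0.5,4,8],0],[[-0.5,4,8],0]]'

```text
clock: 8.25
eef_pos: [647.9, -66.5, 221.9]
orientation: [-179.7, 0.5, -75.4]
force: [0.1, -2.6, -2.1]
grip_width: 0.298
```

>>> arm_command --increments '[[[0,-2,0],0],[[0,-4,0],0],[[0,-6,0],0],[[0,-6,0],0]]'

```text
clock: 8.65
eef_pos: [647.7, -71.3, 221.7]
orientation: [-179.7, 0.7, -75.5]
force: [0.0, 4.5, -0.9]
grip_width: 0.294
```

The play at ±y is about 4.8 mm, which is a 21 mm bore on the 17 mm tip. B sticks, so it goes in the carton.

>>> arm_command --increments '[[[0,2.5,0],0],[[0,2.5,20],0],[[0,2.5,55],0],[[0,2.5,80],0],[[-15,-40,80],0],[[-30,-85,80],0],[[-45,-130,80],0],[[-60,-175,80],0],[[-70,-220,80],0],[[-80,-250,80],0],[[-81,-260,80],0],[[-81,-260,80],0]]'

```text
clock: 9.85
eef_pos: [566.2, -333.1, 301.5]
orientation: [-179.7, 0.6, -75.6]
force: [-0.3, 0.0, -1.8]
grip_width: 0.297
```

Run:
```python
from h import *
c=snap('wrist','w3.png'); d=snap('top','t3.png'); s=bot.observe(); print(s['eef_pos'],s['orientation'],s['grip_width'],s['force'])
im=np.zeros((480,800,3),np.uint8); im[:,:440]=c['img'][:,100:540,::-1]
im[:,440:]=cv2.resize(d['img'][130:290,420:540,::-1],(360,480),interpolation=cv2.INTER_CUBIC); cv2.imwrite('pics/v3.png',im)
```

```text
[ 566.89949634 -330.26610441  301.58398962] [-179.67676208    0.71072586  -75.43994928] 0.29517376282979874 [-1.1565363   0.09743814 -2.12975705]
```

View pics/v3.png

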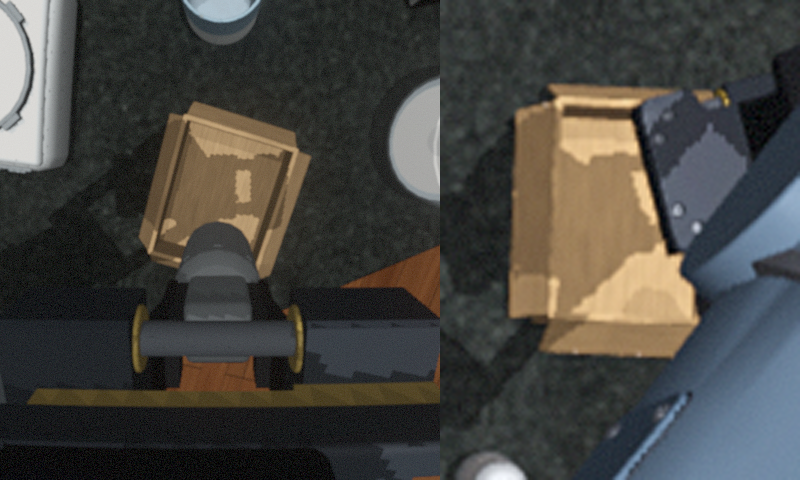

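Run:
```python
from h import *
c=load('w3.png')
for p in [(290,122),(397,148),(249,250),(343,192)]: print(w(c,p,55))
print(px(c,[566,-331,4]))
c=load('top0.png')
for p in [(461,160),(517,165),(455,236),(514,238)]: print('t',w(c,p,55))
```

```text
[ 642.3 -281.3   55. ]
[ 644.8 -391.8   55. ]
[ 501.9 -269.1   55. ]
[ 587.9 -350.8   55. ]
[319.5 199.9]
t [ 653.5 -279.4   55. ]
t [ 644.1 -393.2   55. ]
t [ 497.6 -266.9   55. ]
t [ 494.8 -385.9   55. ]
```

Carton centre is about (571,-331); the stem is above it. Lowering it in.

>>> arm_command --increments '[[[4,0,-40],0],[[4,0,-80],0],[[4,0,-120],0],[[4,0,-155],0],[[4,0,-180],0],[[4,0,-195],0],[[4,0,-201],0],[[4,0,-203],0],[[4,0,-204],0],[[4,0,-204],0]]'

```text
clock: 10.95
eef_pos: [571.8, -330.8, 99.0]
orientation: [-179.6, 0.6, -75.4]
force: [0.2, -0.1, -1.7]
grip_width: 0.298
```

>>> arm_command --increments '[[[0,0,0],0],[[0,0,-0.7],0],[[0,0,-0.7],0]]'

```text
clock: 11.25
eef_pos: [571.8, -331.0, 98.8]
orientation: [-179.6, 0.5, -75.4]
force: [0.3, -0.4, -2.0]
grip_width: 0.301
```

>>> arm_command --increments '[[[0,0,-1],0],[[0,0,-2],0],[[0,0,-2],0]]'

```text
clock: 11.55
eef_pos: [571.9, -331.2, 97.1]
orientation: [-179.5, 0.5, -75.4]
force: [-0.5, -0.6, 0.6]
grip_width: 0.295
```

>>> arm_command --increments '[[[0,0,0],0],[[0,0,0],0],[[0,0,0],0],[[0,0,0],0],[[0,0,0],0],[[0,0,15],0],[[0,0,40],0],[[0,0,80],0],[[0,0,120],0],[[0,0,160],0],[[0,0,200],0],[[0,0,200],0]]' --hand 0

```text
clock: 12.75
eef_pos: [574.9, -333.4, 306.1]
orientation: [-179.0, -0.2, -75.4]
force: [-0.7, -0.4, 1.3]
grip_width: 1.001
```

>>> arm_command --increments '[[[-13,40,0],0.1],[[-25,80,0],0.2],[[-37,120,0],0.3],[[-50,160,0],0.4],[[-60,200,0],0.41],[[-70,240,0],0.41],[[-80,280,0],0.41],[[-90,320,0],0.41],[[-105,355,0],0.41],[[-115,386,0],0.41],[[-115,386,0],0.41],[[-115,386,0],0.41]]'

```text
clock: 13.95
eef_pos: [459.8, 53.0, 306.7]
orientation: [-179.0, -0.3, -51.8]
force: [0.5, -0.2, -0.5]
grip_width: 1.001
```

Run:
```python
from h import *
c=snap('wrist','w4.png'); d=snap('top','t4.png'); s=bot.observe(); print(s['eef_pos'],s['orientation'],s['grip_width'],s['force'])
print(px(c,[457,55,115]))
im=np.zeros((480,800,3),np.uint8); im[:,:440]=c['img'][:,100:540,::-1]
im[:,440:]=cv2.resize(d['img'][130:290,420:540,::-1],(360,480),interpolation=cv2.INTER_CUBIC); cv2.imwrite('pics/v4.png',im)
```

```text
[460.51041181  51.82701968 306.48133152] [-178.97601848   -0.28146174  -51.97435435] 1.0009989177962695 [0.08715521 0.5662963  0.29794783]
[314.2 222.6]
```

View pics/v4.png

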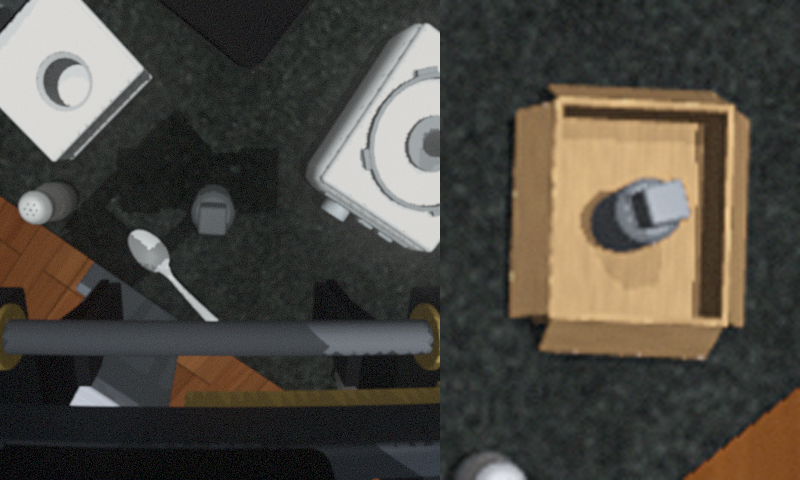

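B stands upright in the carton. A's head top is at about (312,219) in the wrist view, with the faces aligned to the image axes.

Run:
```python
from h import *
c=load('w4.png'); print(w(c,(312,219),115), w(c,(166,81),55))
```

```text
[458.4  58.6 115. ] [469.6 253.2  55. ]
```

>>> arm_command --increments '[[[-2.5,4,-20],0],[[-2.5,4,-60],0],[[-2.5,4,-100],0],[[-2.5,4,-135],0],[[-2.5,4,-165],0],[[-2.5,4,-185],0],[[-2.5,4,-200],0],[[-2.5,4,-209],0],[[-2.5,4,-213],0],[[-2.5,4,-213],0],[[-2.5,4,-213],0]]'

```text
clock: 15.15
eef_pos: [458.7, 55.5, 94.0]
orientation: [-178.9, -0.3, -52.0]
force: [-0.7, 0.0, -0.0]
grip_width: 0.997
```

>>> arm_command --increments '[[[0,0,0],0],[[0,0,0],0],[[0,0,0],0],[[0,0,0],0],[[0,0,0],0],[[0,0,0],0],[[0,0,0],0],[[0,0,0],0],[[0,0,0],0],[[0,0,0],0],[[0,0,0],0],[[0,0,0],0]]' --hand 1

```text
clock: 16.35
eef_pos: [458.5, 55.5, 93.9]
orientation: [-178.9, -0.3, -52.0]
force: [-1.0, 0.1, -1.5]
grip_width: 0.301
```

>>> arm_command --increments '[[[0,0,20],0],[[0,0,60],0],[[0,0,100],0],[[0,0,140],0],[[0,0,170],0],[[20,-13,190],0],[[60,-40,200],0],[[95,-63,200],0],[[130,-86,200],0],[[165,-109,200],0],[[185,-122,200],0],[[189,-124.5,200],0]]'

```text
clock: 17.55
eef_pos: [649.4, -71.1, 292.7]
orientation: [-178.9, -0.4, -52.1]
force: [-1.0, -0.3, -1.1]
grip_width: 0.298
```

>>> arm_command --increments '[[[0,0,0],0],[[0,0,0],0],[[0,0,0],0]]'

```text
clock: 17.85
eef_pos: [648.1, -70.0, 292.7]
orientation: [-179.0, -0.3, -52.1]
force: [0.2, 0.1, -1.0]
grip_width: 0.299
```

Run:
```python
from h import *
d=snap('scene','s5.png'); c=snap('wrist','w5.png'); t=snap('top','t5.png'); s=bot.observe(); print(s['eef_pos'],s['orientation'],s['grip_width'],s['force'])
im=np.zeros((480,800,3),np.uint8); im[:,:440]=c['img'][:,100:540,::-1]
im[:,440:]=cv2.resize(d['img'][100:260,230:350,::-1],(360,480),interpolation=cv2.INTER_CUBIC); cv2.imwrite('pics/v5.png',im)
```

```text
[648.73915691 -70.31998127 293.13582264] [-178.93838379   -0.35888261  -52.06614908] 0.29840540618702077 [ 0.05472873  0.43481896 -1.87063854]
```

View pics/v5.png

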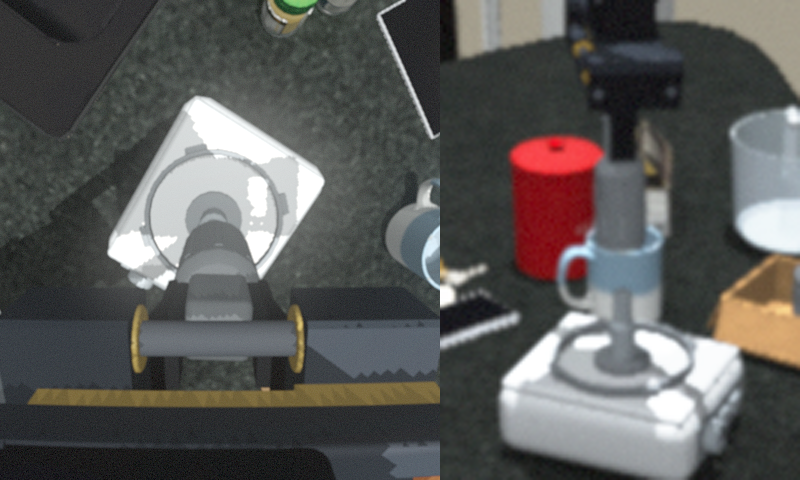

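The spindle and stem line up in both views. The tool is tilted about 1°, so the underside sits roughly 2 mm off in +x. I'll shift by (-2,+1.3) and descend.

>>> arm_command --increments '[[[-2,1.3,-15],0],[[-2,1.3,-30],0],[[-2,1.3,-40],0],[[-2,1.3,-46],0],[[-2,1.3,-52],0],[[-2,1.3,-58],0],[[-2,1.3,-64],0],[[-2,1.3,-66],0],[[-2,1.3,-66],0]]'

```text
clock: 18.9
eef_pos: [646.6, -69.0, 226.8]
orientation: [-179.0, -0.3, -52.1]
force: [0.5, 0.1, -2.9]
grip_width: 0.303
```

>>> arm_command --increments '[[[0,0,-2],0],[[0,0,-4],0],[[0,0,-6],0],[[0,0,-8],0],[[0,0,-9],0],[[0,0,-10],0],[[0,0,-11],0],[[0,0,-11],0]]'

```text
clock: 19.7
eef_pos: [646.5, -69.0, 215.6]
orientation: [-179.0, -0.3, -52.1]
force: [-0.3, 0.5, -1.3]
grip_width: 0.3
```

>>> arm_command --increments '[[[0,0,-1],0],[[0,0,-2],0],[[0,0,-3],0],[[0,0,-4],0],[[0,0,-4],0]]'

```text
clock: 20.2
eef_pos: [646.4, -69.0, 211.4]
orientation: [-179.0, -0.3, -52.1]
force: [-0.0, 1.1, -1.1]
grip_width: 0.301
```

Past the cone with no resistance. Continuing to the collar.

>>> arm_command --increments '[[[0,0,-4],0],[[0,0,-8],0],[[0,0,-12],0],[[0,0,-15],0],[[0,0,-18],0],[[0,0,-20],0],[[0,0,-20],0]]'

```text
clock: 20.9
eef_pos: [646.2, -68.9, 191.0]
orientation: [-179.0, -0.3, -52.1]
force: [0.3, -0.7, -1.9]
grip_width: 0.296
```

>>> arm_command --increments '[[[0,0,-2],0],[[0,0,-4],0],[[0,0,-6],0],[[0,0,-8],0],[[0,0,-9],0],[[0,0,-9],0]]'

```text
clock: 21.5
eef_pos: [646.2, -68.9, 182.0]
orientation: [-179.0, -0.3, -52.1]
force: [-0.5, 0.3, -1.9]
grip_width: 0.297
```

>>> arm_command --increments '[[[0,0,-1],0],[[0,0,-2],0],[[0,0,-2],0],[[0,0,-2],0]]'

```text
clock: 21.9
eef_pos: [646.4, -68.8, 181.9]
orientation: [-179.0, -0.3, -52.1]
force: [-1.7, -0.1, 7.2]
grip_width: 0.301
```

A sits fully home: contact at an underside height of 88 mm. Lifting it off and moving over the caddy well.

>>> arm_command --increments '[[[0,0,10],0],[[0,0,30],0],[[0,0,55],0],[[0,0,85],0],[[0,0,110],0],[[-10,10,115],0],[[-30,45,115],0],[[-53,85,115],0],[[-76,125,115],0],[[-99,165,115],0],[[-122,205,115],0],[[-122,205,115],0]]'

```text
clock: 23.1
eef_pos: [518.4, 141.1, 295.7]
orientation: [-179.2, 0.0, -51.7]
force: [-0.0, -1.5, -1.2]
grip_width: 0.3
```

>>> arm_command --increments '[[[-20,40,0],0],[[-40,80,0],0],[[-57,110,0],0],[[-57,117,0],0],[[-57,117,0],0],[[-57,117,0],0]]'

```text
clock: 23.7
eef_pos: [461.7, 257.3, 295.4]
orientation: [-179.2, -0.0, -51.7]
force: [0.1, -0.7, -1.1]
grip_width: 0.298
```

Run:
```python
from h import *
d=snap('scene','s6.png'); c=snap('wrist','w6.png'); s=bot.observe(); print(s['eef_pos'],s['orientation'],s['grip_width'],s['force'])
print(px(c,[468.5,253.5,55]),px(d,[468.5,253.5,55]))
im=np.zeros((480,800,3),np.uint8); im[:,:440]=c['img'][:,100:540,::-1]
im[:,440:]=cv2.resize(d['img'][220:380,210:330,::-1],(360,480),interpolation=cv2.INTER_CUBIC); cv2.imwrite('pics/v6.png',im)
```

```text
[462.08687481 256.90908959 295.48932379] [-1.79192801e+02 -7.74959349e-03 -5.17970289e+01] 0.2969748345059017 [ 0.82562194  0.41007849 -0.76673666]
[325.3 208.5] [286.5 312.1]
```

View pics/v6.png

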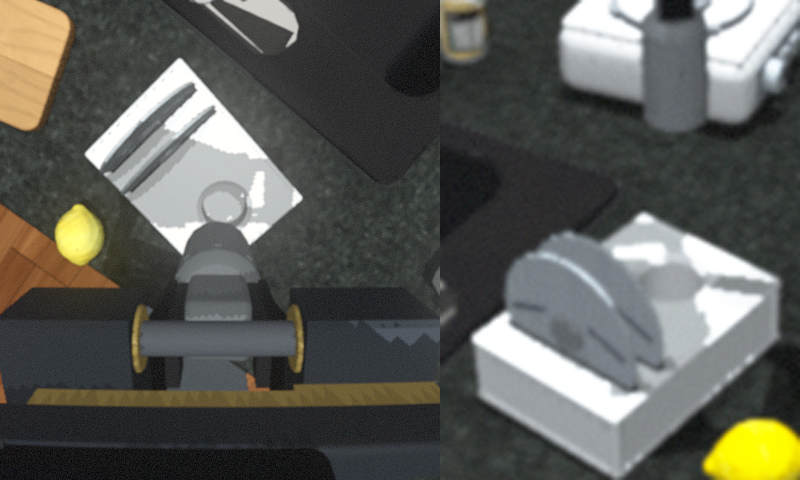

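Run:
```python
from h import *
o=np.zeros((560,800,3),np.uint8)
for f,(u,v),h,(X,Y) in(('w6.png',(325,206),35,(0,0)),('w4.png',(166,81),35,(400,0)),('s6.png',(287,313),20,(0,280)),('top0.png',(198,248),20,(400,280))):
    c=load(f); im=c['img'][v-h:v+h,u-h:u+h,::-1].copy(); k=280/(2*h)
    im=cv2.resize(im,(280,280),interpolation=cv2.INTER_CUBIC)
    for z,r,col in((55,29,(0,0,255)),(50,24,(0,200,0))):
        P=np.array([px(c,[469+r*np.cos(a),253.5+r*np.sin(a),z]) for a in np.linspace(0,6.28,60)])
        cv2.polylines(im,[((P-[u-h,v-h]+.5)*k).astype(int)],True,col,1)
    o[Y:Y+280,X:X+280]=im
cv2.imwrite('pics/v7.png',o)
```

```text
(no output)
```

View pics/v7.png

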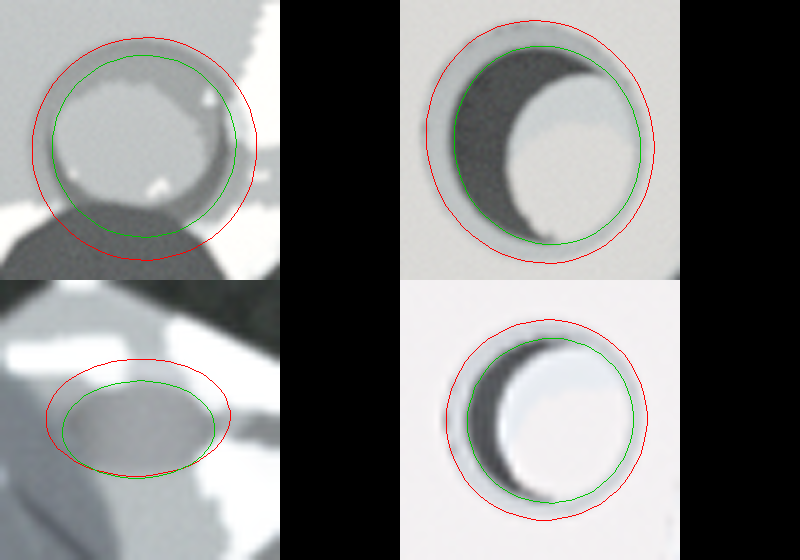

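The fitted mouth circles at (469,253.5) overlay the well in all four views. Adjusting and lowering.

>>> arm_command --increments '[[[6,-4.3,0],0],[[6,-4.3,-35],0],[[6,-4.3,-70],0],[[6,-4.3,-100],0],[[6,-4.3,-120],0],[[6,-4.3,-135],0],[[6,-4.3,-140],0],[[6,-4.3,-140],0],[[6,-4.3,-140],0]]'

```text
clock: 24.7
eef_pos: [469.1, 252.3, 156.1]
orientation: [-179.1, -0.0, -51.8]
force: [1.0, 0.8, -1.9]
grip_width: 0.297
```

>>> arm_command --increments '[[[0,0,-3],0],[[0,0,-6],0],[[0,0,-9],0],[[0,0,-11],0],[[0,0,-13],0],[[0,0,-13],0]]'

```text
clock: 25.3
eef_pos: [469.2, 252.4, 142.9]
orientation: [-179.1, -0.0, -51.8]
force: [1.0, -0.4, -1.5]
grip_width: 0.297
```

>>> arm_command --increments '[[[-0.5,0.2,-4],0],[[-0.5,0.2,-8],0],[[-0.5,0.2,-12],0],[[-0.5,0.2,-16],0],[[-0.5,0.2,-20],0],[[-0.5,0.2,-20],0]]'

```text
clock: 25.9
eef_pos: [468.6, 252.6, 122.3]
orientation: [-179.1, -0.0, -51.8]
force: [0.8, 1.2, -1.5]
grip_width: 0.297
```

>>> arm_command --increments '[[[0,0,-4],0],[[0,0,-8],0],[[0,0,-12],0],[[0,0,-15],0],[[0,0,-17],0],[[0,0,-17],0]]'

```text
clock: 26.5
eef_pos: [468.6, 252.6, 104.9]
orientation: [-179.1, -0.0, -51.8]
force: [-0.1, 0.5, -1.3]
grip_width: 0.296
```

>>> arm_command --increments '[[[0,0,-1],0],[[0,0,-2],0],[[0,0,-2],0],[[0,0,-2],0]]'

```text
clock: 26.9
eef_pos: [468.8, 252.7, 104.0]
orientation: [-179.1, -0.0, -51.8]
force: [-1.6, -0.2, 5.7]
grip_width: 0.299
```

On the well floor (TCP 104, as expected). Releasing, then backing away upward.

>>> arm_command --increments '[[[0,0,0.5],0],[[0,0,0.5],0],[[0,0,0.5],0],[[0,0,0.5],0],[[0,0,0.5],0],[[0,0,0.5],0],[[0,0,15],0],[[0,0,40],0],[[0,0,80],0],[[0,0,120],0],[[0,0,160],0],[[0,0,200],0]]' --hand 0

```text
clock: 28.1
eef_pos: [468.3, 252.6, 305.5]
orientation: [-179.1, -0.0, -51.8]
force: [1.3, 0.0, -0.1]
grip_width: 0.997
```

>>> arm_command --increments '[[[0,-40,0],0],[[0,-80,0],0],[[0,-120,0],0],[[0,-160,0],0],[[0,-160,0],0]]'

```text
clock: 28.6
eef_pos: [468.3, 88.7, 305.5]
orientation: [-179.2, -0.1, -52.2]
force: [-0.3, 0.1, 0.2]
grip_width: 0.999
```

Run:
```python
from h import *
d=snap('scene','s8.png'); t=snap('top','t8.png'); s=bot.observe(); print(s['clock'],s['eef_pos'],s['grip_width'],s['force'])
print('stem top expected',px(d,[469,253.5,125]),px(t,[469,253.5,125]))
im=np.zeros((480,800,3),np.uint8); im[:,:400]=cv2.resize(d['img'][180:420,200:400,::-1],(400,480),interpolation=cv2.INTER_CUBIC)
im[:,400:]=cv2.resize(t['img'][130:370,100:540,::-1],(400,218),interpolation=cv2.INTER_AREA)[:1].mean()*0
im[:218,400:]=cv2.resize(t['img'][130:370,100:540,::-1],(400,218)); im[220:480,400:]=cv2.resize(t['img'][195:299,120:280,::-1],(400,260),interpolation=cv2.INTER_CUBIC)
cv2.imwrite('pics/v8.png',im)
```

```text
28.7 [468.20724701  91.95838127 305.50115191] 0.9993911020181033 [ 0.20599793  0.17000938 -0.51697339]
stem top expected [285.8 286.3] [190.  245.9]
```

View pics/v8.png

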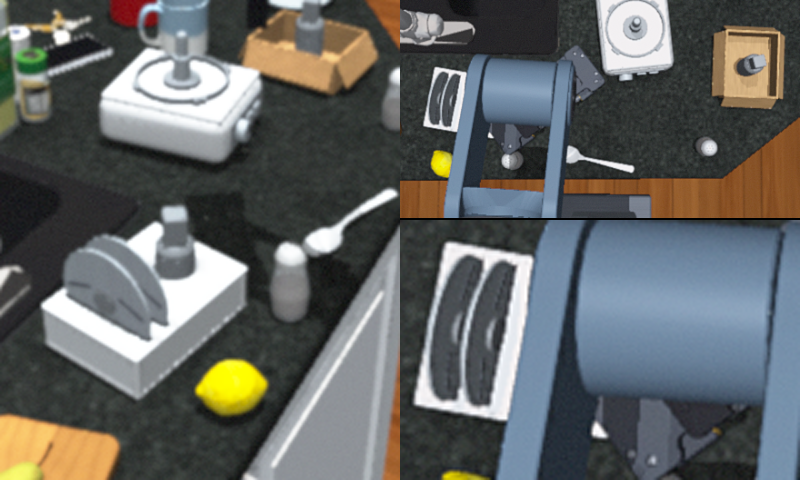

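The stem's top is at about (287,286) in the scene view; fully down would put it at (286,286). B stands in the carton, and both mills are where they were.

```bash
python3 -c "
from station import bot
print(bot.finish_job())"
```

```text
the job is handed in; nothing more can be done
None
```

I tried both stems on the spindle, put each away before trying the next, and handed the job in at about 29 s of the 72 s allowed.

- **First stem (at about x 449, y -81):** it stopped on the cone with its underside about 121 mm up. Its sideways play of about 5 mm on the thin tip confirmed the 21 mm bore. It now stands in the cardboard box.
- **Second stem (at about x 458, y 56):** it slid freely down to the collar, touching at an underside height of 88 mm. It now stands upright in the caddy well.

**Last checks:**
- The second stem touched the well floor at the expected height, and its top shows within about 1 px of where a fully lowered stem should be.
- The first stem is standing in the box and both mills look unmoved.
- The gripper is open and clear of everything, with the highest force I read about 7.5 N.
- In the final top view the arm hid the well, so the check that the stem is fully down rests on the scene camera and the floor contact.
- No check failed. The only disagreement was a tool tilt of about 1° late in the job, which I allowed for in the placements.

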